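# Set out the round spacers in their inspection trays

### The arm

A 6-joint arm with a two-finger parallel gripper is mounted at the origin on a cart in front of the work surface, level with it; the furniture and walls round the work are solid. World frame = base frame: x ahead of the robot, y to its left, z up, the work surface at z = 0. Lengths are in mm, angles in degrees, forces in N, time in s.
With the tool pointing down it reaches from about 300 to 850 mm from the base axis. Payload 4.2 kg.
Tool frame: the origin (TCP) lies midway between the tips of the shut fingers; the grasp point (between the pads) lies 19 mm behind it; z points along the fingers, y is the line along which they close (so a half turn about z gives the same grasp; the last joint's range is limited). The gripper opens to 91 mm and grips with 3 to 60 N. Pads are 32 mm wide; open, the fingers measure 118 mm over their backs; the gripper's body (76 mm by 178 mm) begins 60 mm behind the grasp point.
Start: joints at [71.849, 18.312, 89.639, -0, 72.044, -1.146], TCP at [168.168, 549.877, 190.076] pointing down, gripper open.
Joint ranges: [-177.97, 177.97], [-48.28, 115.42], [12.27, 149.76], [-77.06, 257.06], [2.81, 150.46], [-146.56, 146.56]. Speed limits (degrees/s): [147.25, 147.25, 180, 180, 180, 180].

### API

Orientations are given as [roll, pitch, yaw] about the fixed x, y, z axes, in that order (R = Rz(yaw) Ry(pitch) Rx(roll)).
In Python, from workcell import env gives the robot as it stands.
- The arm moves only by the shell command python3 -m jog 'ROWS' [FORCE]. ROWS is a JSON object of lists of equal length, an entry for each row: "jaw": the finger opening in mm, from 0 to 91.2; "slide": the shift along the tool's x, y, z in units of 30 mm (1.0 is 30 mm), a list of three; "spin": the turn about the tool's z in units of 8 degrees (1.0 is 8 degrees). In form: {"jaw": [jaw, ...], "slide": [[dx, dy, dz], ...], "spin": [spin, ...]}. A call has 1 to 10 rows; each row shifts and turns the commanded pose from where the row before left it, along the tool's axes as they then stand; what a row does not reach is not made up. A row lasts 1/10 s, in which the tool goes at most 50 mm and 8.59 degrees, less where a joint would pass 70% of its speed; a pose out of reach is approached as far as the arm can. A call is refused whole if a number of a shift passes 1 or a number of a turn 1, either way. A call with a gripper value outside its range is refused whole. The fingers move at their own pace and stop on an object; FORCE is the grip in N (left out, the last holds). Time passes only in rows, so rows that do not move let the fingers close. It gives the time, the measured TCP pose, the force, the opening and the grip force at its end, in the units of the state.
- env.state(): the state, without advancing time (a new reading comes with each control period).
- env.grab_frame(name): name is "scene" or "top" or "wrist"; returns the picture (420x560x3 uint8, red, green, blue); there is no depth.
- env.camera_model(name): a dict with "fx", "fy", "cx", "cy" (pixels), "D" ([k1, k2, p1, p2, k3] as OpenCV has them; the pictures are not rectified), "camera_from_world" (4x4, takes a point from world to camera coordinates). Camera axes: x right, y up, looking along -z (the intrinsics and any distortion apply to the point x, -y, -z); pixel columns grow to the right and rows downward; lengths in mm; the calibration is good to about 2 mm. A picture is of the moment at which its call begins: read the wrist's pose just before it. camera_model takes no time and is no camera call; for the wrist camera it gives the pose at the moment of the call.
- env.job_done(): hands the job in; it is judged then, once.
The state is a dict: "time_s": time; "qpos": joint angles; "qvel": joint speeds; "effort": joint torques, N m; "ee_pos": TCP position; "ee_rot": TCP orientation; "force": force on the tool from outside, world axes, zero at the start; "torque": the same for the moment, N m; "gripper_width": finger opening in mm; "gripper_force": force on a finger pad.
Only numpy, scipy, OpenCV 4.12 (cv2) and the standard library are available. Lean on these libraries where they do the work, as an engineer would, in place of code of your own. Each camera call takes 0.05 s, during which the arm holds its last target. There are 200 camera calls.

### The job

The four round steel spacers on the left are going to be measured: stand each one upright inside its own wooden tray on the right, the smallest in the smallest tray, the next size in the next tray and so on up to the largest in the largest. The trays are made roomy, so each spacer must stand flat on the floor of its tray, not on a wall. Leave the two hexagonal spacers where they stand, and do not tip any round spacer over on the way.

Things in the scene. Friction and masses are not known exactly. Their poses are not given: they have to be found in the camera images.
- spacer_small: the smallest of four loose round steel spacers: an upright cylinder with a shallow dark recess in its top, to be gripped round the outside; outside diameter 26 mm, height 40 mm, about 100 g. Origin at the centre of its underside, z axis up along the cylinder. Starts on the bench ahead of the robot or on its left, among the other spacers.
- spacer_medium: the second smallest of four loose round steel spacers: an upright cylinder with a shallow dark recess in its top, to be gripped round the outside; outside diameter 36 mm, height 40 mm, about 170 g. Origin at the centre of its underside, z axis up along the cylinder. Starts on the bench ahead of the robot or on its left, among the other spacers.
- spacer_large: the second largest of four loose round steel spacers: an upright cylinder with a shallow dark recess in its top, to be gripped round the outside; outside diameter 46 mm, height 40 mm, about 240 g. Origin at the centre of its underside, z axis up along the cylinder. Starts on the bench ahead of the robot or on its left, among the other spacers.
- spacer_largest: the largest of four loose round steel spacers: an upright cylinder with a shallow dark recess in its top, to be gripped round the outside; outside diameter 56 mm, height 40 mm, about 310 g. Origin at the centre of its underside, z axis up along the cylinder. Starts on the bench ahead of the robot or on its left, among the other spacers.
- tray_small: the smallest of four shallow square open brown wooden trays, fixed to the bench on the robot's right; it belongs to the 26 mm spacer. Outside 54 mm square, inside 46 mm square, walls 4 mm thick and 10 mm high above the bench, inner floor 4 mm above the bench. Origin at the centre of its underside, z axis up, x and y axes square to its walls.
- tray_medium: the second smallest of four shallow square open brown wooden trays, fixed to the bench on the robot's right; it belongs to the 36 mm spacer. Outside 64 mm square, inside 56 mm square, walls 4 mm thick and 10 mm high above the bench, inner floor 4 mm above the bench. Origin at the centre of its underside, z axis up, x and y axes square to its walls.
- tray_large: the second largest of four shallow square open brown wooden trays, fixed to the bench on the robot's right; it belongs to the 46 mm spacer. Outside 74 mm square, inside 66 mm square, walls 4 mm thick and 10 mm high above the bench, inner floor 4 mm above the bench. Origin at the centre of its underside, z axis up, x and y axes square to its walls.
- tray_largest: the largest of four shallow square open brown wooden trays, fixed to the bench on the robot's right; it belongs to the 56 mm spacer. Outside 84 mm square, inside 76 mm square, walls 4 mm thick and 10 mm high above the bench, inner floor 4 mm above the bench. Origin at the centre of its underside, z axis up, x and y axes square to its walls.
- hex_narrow: a loose hexagonal steel spacer standing upright, 34 mm across flats, 40 mm high, with a plain flat top; not a round one, to be left where it stands among the round spacers. Origin at the centre of its underside, z axis up; x axis square to a pair of flats.
- hex_wide: a loose hexagonal steel spacer standing upright, 44 mm across flats, 40 mm high, with a plain flat top; not a round one, to be left where it stands among the round spacers. Origin at the centre of its underside, z axis up; x axis square to a pair of flats.

How it is judged:
By the outcome, as a careful person would: the job done as asked, in the order asked, and still so for the second after the job is handed in, with the robot touching nothing.
It also fails if it takes over 93 s, if anything falls off the work surface, if the arm or the gripper's body presses on something with over 40 N, if the wrist force passes 120 N, or if a joint passes its speed limit or range.

## Working session

There is one attempt and no reset: what is moved stays moved. The work goes in short steps, Python scripts to look and compute and a shell command to move; the robot and the scene stay as the last step left them, time stands still between calls to the robot, and variables do not carry over. Pictures are saved under pics/ and viewed, at most 14 in all, crops included, and the job is handed in when it is done.

```bash
mkdir -p pics; python3 - <<'E'
from workcell import env
import cv2
s=env.state();print(s)
for n in("scene","top"):
    cv2.imwrite(f"pics/{n}0.png",cv2.resize(env.grab_frame(n)[:,:,::-1],(800,600),interpolation=cv2.INTER_CUBIC))
    print(n,env.camera_model(n))
E
```

```text
{'time_s': 0.0, 'qpos': array([ 7.18483617e+01,  1.83505713e+01,  8.97068882e+01,  1.89523709e-04,
        7.20427100e+01, -1.14578459e+00]), 'qvel': array([-0.01821372, -0.16074875, -0.04119986, -0.01743166,  0.08553705,
        0.06616602]), 'effort': array([ 4.73903549e-05, -4.12448001e+01, -2.31974941e+01,  7.26208510e-02,
        4.54417686e-02, -1.21231406e-04]), 'ee_pos': array([167.99639196, 549.33910884, 189.22776732]), 'ee_rot': array([-1.79899854e+02, -2.18318096e-03,  1.62994086e+02]), 'force': array([-0.71637025,  0.11582716,  0.14730753]), 'torque': array([0.01803814, 0.04381321, 0.01935824]), 'gripper_force': 0.0, 'gripper_width': 91.16544124203901}
scene {'fx': 435.48173187610973, 'fy': 435.48173187610973, 'cx': 280.74130684315935, 'cy': 205.4478233426788, 'D': array([-0.12945379,  0.        ,  0.        ,  0.        ,  0.        ]), 'camera_from_world': array([[ 7.29523699e-01, -6.83610420e-01, -2.17247868e-02,
        -3.79761862e+02],
       [ 4.24081182e-01,  4.27186514e-01,  7.98540440e-01,
        -2.81223392e+02],
       [-5.36610029e-01, -5.91767249e-01,  6.01549000e-01,
        -8.67549150e+02],
       [ 0.00000000e+00,  0.00000000e+00,  0.00000000e+00,
         1.00000000e+00]])}
top {'fx': 430.4397951495775, 'fy': 430.4397951495775, 'cx': 281.58770470105463, 'cy': 214.66042155898342, 'D': array([-0.07242547,  0.        ,  0.        ,  0.        ,  0.        ]), 'camera_from_world': array([[ 6.89639268e-03, -9.99629006e-01,  2.63493921e-02,
        -3.28701579e+00],
       [ 9.99686225e-01,  7.52654740e-03,  2.38914938e-02,
        -5.09204909e+02],
       [-2.40809502e-02,  2.61763592e-02,  9.99367253e-01,
        -9.19432036e+02],
       [ 0.00000000e+00,  0.00000000e+00,  0.00000000e+00,
         1.00000000e+00]])}
```

View pics/top0.png

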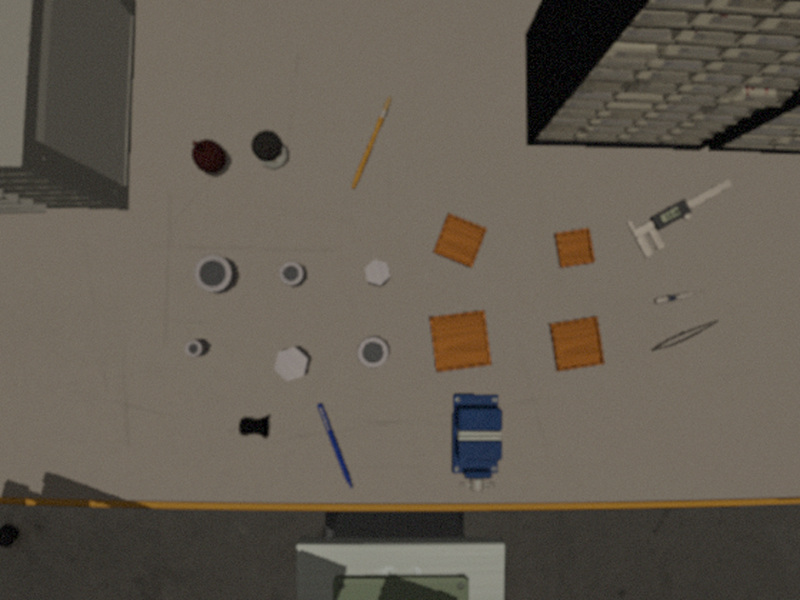

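View pics/scene0.png

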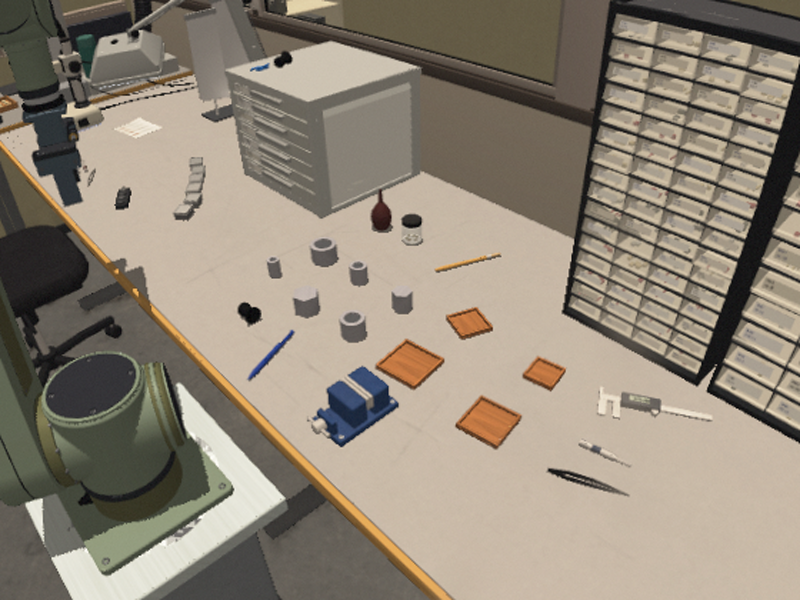

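The top picture shows, in the 800-wide frame, round spacers at (215,273) largest, (291,273) medium, (195,348) small and (373,351) large. The hexes are at (377,272) and (291,363), and the trays at (460,240), (574,248), (461,341) and (577,343). The scene picture shows the same set, with the arm clear of it. Next, enlarged crops.

```bash
cat > h.py <<'E'
from workcell import env
import cv2,numpy as np
def crop(img,u0,v0,u1,v1,k,name):
    c=cv2.resize(img[v0:v1,u0:u1,::-1],None,fx=k,fy=k,interpolation=cv2.INTER_CUBIC)
    c=cv2.convertScaleAbs(c,alpha=1.3)
    for u in range((u0+9)//10*10,u1,10):
        cv2.line(c,(int((u-u0+.5)*k),0),(int((u-u0+.5)*k),6 if u%50 else 14),(0,255,0),1)
        if u%50==0: cv2.putText(c,str(u),(int((u-u0)*k)+4,24),0,.4,(0,255,0),1)
    for v in range((v0+9)//10*10,v1,10):
        cv2.line(c,(0,int((v-v0+.5)*k)),(6 if v%50 else 14,int((v-v0+.5)*k)),(0,255,0),1)
        if v%50==0: cv2.putText(c,str(v),(16,int((v-v0)*k)+4),0,.4,(0,255,0),1)
    cv2.imwrite(f"pics/{name}.png",c); print(name,c.shape)
def ray(m,uv):
    K=np.array([[m["fx"],0,m["cx"]],[0,m["fy"],m["cy"]],[0,0,1]])
    p=cv2.undistortPoints(np.array(uv,float).reshape(-1,1,2),K,np.array(m["D"])).reshape(-1,2)
    T=m["camera_from_world"];R=T[:3,:3];o=-R.T@T[:3,3]
    d=np.c_[p[:,0],-p[:,1],-np.ones(len(p))]@R
    return o,d
def atz(m,uv,z):
    o,d=ray(m,uv);return o+d*((z-o[2])/d[:,2])[:,None]
def tri(m1,uv1,m2,uv2):
    o1,d1=ray(m1,uv1);o2,d2=ray(m2,uv2);out=[]
    for a,b in zip(d1,d2):
        t=np.linalg.lstsq(np.c_[a,-b],o2-o1,rcond=None)[0]
        p,q=o1+a*t[0],o2+b*t[1];out.append(np.r_[(p+q)/2,np.linalg.norm(p-q)])
    return np.array(out)
E
python3 - <<'E'
from h import *
t=env.grab_frame("top");s=env.grab_frame("scene")
cv2.imwrite("pics/t.png",t[:,:,::-1]);cv2.imwrite("pics/s.png",s[:,:,::-1])
crop(t,124,168,284,276,5,"ct1");crop(t,294,143,434,268,4.7,"ct2")
crop(s,180,160,300,245,6.6,"cs1");crop(s,255,208,405,320,5.3,"cs2")
E
```

```text
ct1 (540, 800, 3)
ct2 (588, 658, 3)
cs1 (561, 792, 3)
cs2 (594, 795, 3)
```

View pics/ct1.png

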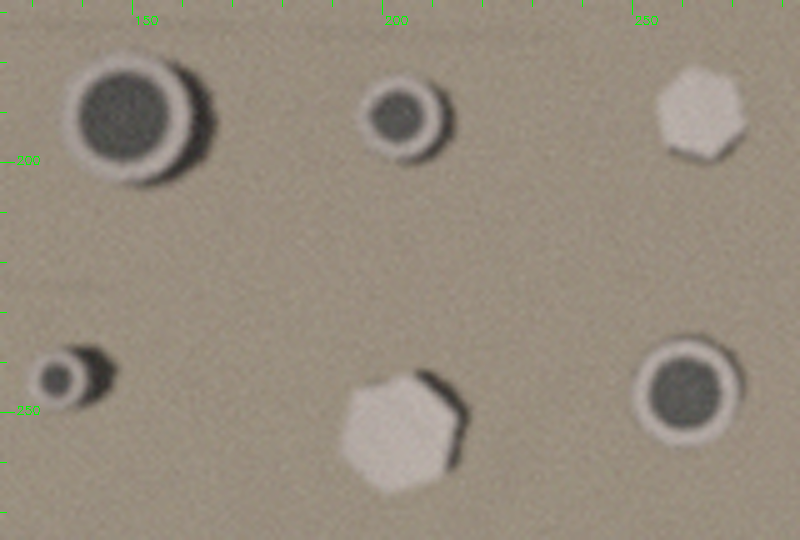

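View pics/ct2.png

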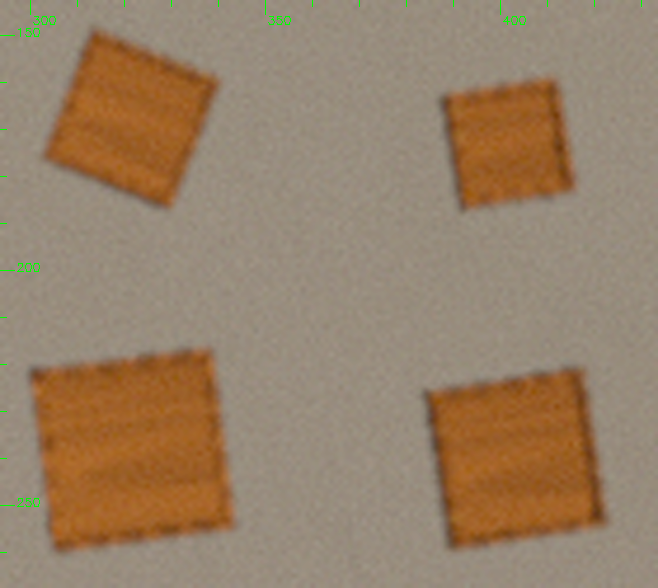

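View pics/cs1.png

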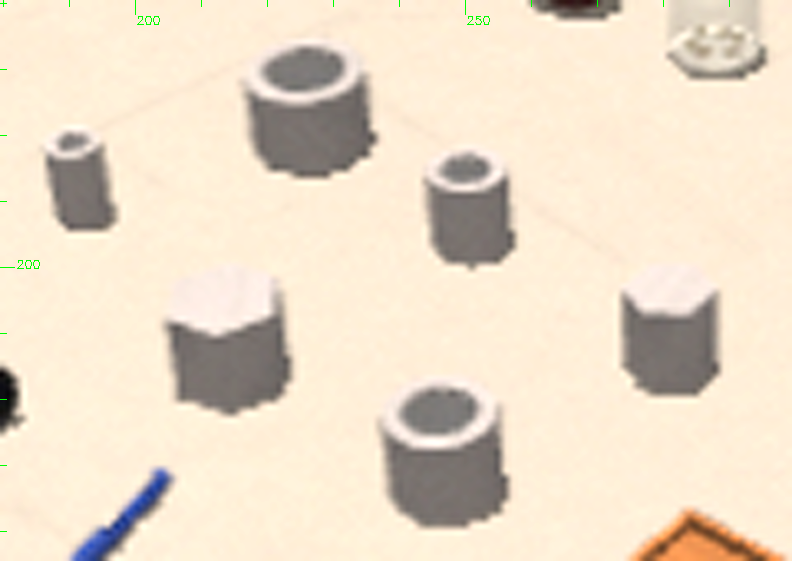

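View pics/cs2.png

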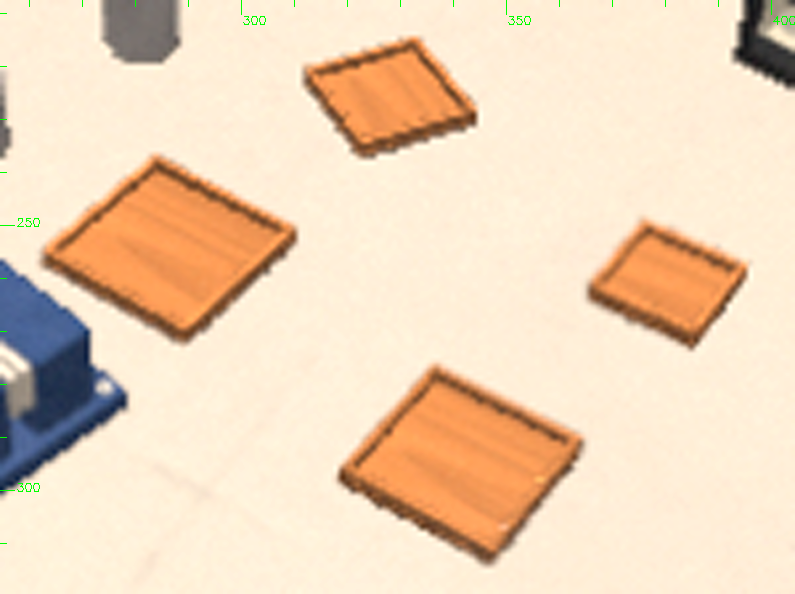

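Pixel positions below are as drawn in the crops. The top crops show the recess and rim centres and the tray corners; the scene crops show the same rims and tray rims.

```bash
python3 - <<'E'
from h import *
mt,ms=env.camera_model("top"),env.camera_model("scene")
f=lambda p,u,v,k:(np.array(p,float)/k+[u,v]-.5)
N=["smallest","medium","large","largest","hexn","hexw"]
T=f([(57,380),(400,116),(686,393),(124,115),(701,113),(401,433)],124,168,5)
S=f([(75,143),(467,171),(440,413),(306,71),(670,290),(224,300)],180,160,6.6)
r=tri(mt,T,ms,S);a=atz(mt,T,40)
for n,x,y in zip(N,r,a):print(n,x.round(1),y[:2].round(1), 'r',np.hypot(*y[:2]).round(0))
tc=[[(443,95),(556,79),(573,188),(462,209)],[(95,30),(218,80),(168,207),(44,155)],[(428,392),(580,370),(604,523),(452,547)],[(31,371),(210,350),(232,527),(56,549)]]
sc=[[(645,222),(589,292),(692,342),(747,270)],[(417,40),(305,70),(362,148),(476,117)],[(435,368),(340,473),(490,555),(581,442)],[(155,158),(43,260),(184,335),(296,235)]]
for n,t,s in zip(N,tc,sc):
    t=f(t,294,143,4.7);s=f(s,255,208,5.3)
    w=atz(mt,t,10)[:,:2];e=w-np.roll(w,1,0)
    print(n,tri(mt,[t.mean(0)],ms,[s.mean(0)])[0].round(1),w.mean(0).round(1),np.linalg.norm(e,axis=1).round(0),(np.degrees(np.arctan2(e[:,1],e[:,0]))%90).round(0))
E
```

```text
smallest [446.7 303.8  41.1   0.6] [446.5 304.3] r 540.0
medium [556.5 163.4  40.7   0.7] [556.8 163.3] r 580.0
large [442.9  44.2  40.4   0.5] [443.1  44. ] r 445.0
largest [5.562e+02 2.779e+02 4.070e+01 4.000e-01] [556.4 277.9] r 622.0
hexn [5.59e+02 3.87e+01 4.14e+01 1.00e-01] [559.   38.7] r 560.0
hexw [425.6 161.5  41.4   0.6] [425.8 161.5] r 455.0
smallest [ 6.027e+02 -2.615e+02  6.700e+00  5.000e-01] [ 602.1 -260.4] [53. 54. 51. 53.] [ 9.  9.  9. 11.]
medium [611.5 -84.9   8.    0. ] [611.3 -84.8] [62. 61. 63. 62.] [68. 69. 69. 68.]
large [ 4.562e+02 -2.648e+02  6.700e+00  1.000e-01] [ 456.3 -263.9] [72. 72. 72. 72.] [9. 8. 9. 9.]
largest [ 4.593e+02 -8.620e+01  5.900e+00  2.000e-01] [459.5 -85.9] [82. 83. 82. 81.] [8. 7. 7. 7.]
```

```bash
python3 -m jog '{"jaw":[56,56,56,56,56,56,56,56,56,56],"slide":[[0,0,0],[0,0,0],[0,0,0],[0,0,0],[0,0,0],[0,0,0],[0,0,0],[0,0,0],[0,0,0],[0,0,0]],"spin":[1,1,1,1,1,1,1,1,1,0.125]}' 25; python3 - <<'E'
from h import *
m=env.camera_model("scene");print(atz(m,[(397,218)],0), atz(m,[(225,150)],0))
E
```

```text
time_s: 1.2
ee_pos: [168.2, 549.7, 189.9]
ee_rot: [-180.0, 0.0, 90.0]
force: [0.1, 0.1, 0.6]
gripper_width: 55.9
gripper_force: 0.0
[[ 774.60973511 -190.40231963    0.        ]] [[669.57506952 438.5152278    0.        ]]
```

```bash
python3 -m jog '{"jaw":[56,56,56,56,56,56,56,56,56,56],"slide":[[-0.818,0.928,0.3],[-0.818,0.928,0.3],[-0.818,0.928,0.3],[-0.818,0.928,0.3],[-0.818,0.928,0.3],[-0.818,0.928,0.3],[-0.818,0.928,0.3],[-0.818,0.928,0.3],[-0.818,0.928,0.3],[-0.818,0.928,0.3]],"spin":[0,0,0,0,0,0,0,0,0,0]}'; python3 -m jog '{"jaw":[56],"slide":[[0,0,0]],"spin":[0]}'
python3 - <<'E'
from h import *
print(env.state()["ee_pos"],env.camera_model("wrist"))
crop(env.grab_frame("wrist"),0,0,560,420,1.4,"w1")
E
```

```text
time_s: 2.2
ee_pos: [447.5, 303.3, 99.7]
ee_rot: [180.0, -0.0, 90.1]
force: [-0.6, -0.1, -1.3]
gripper_width: 55.8
gripper_force: 0.0
time_s: 2.3
ee_pos: [448.7, 301.5, 98.8]
ee_rot: [-180.0, 0.1, 89.9]
force: [-0.1, 0.4, -0.5]
gripper_width: 56.1
gripper_force: 0.0
[448.71587404 301.48032085  98.79565315] {'fx': 316.66221872801924, 'fy': 316.66221872801924, 'cx': 280.2524622885965, 'cy': 211.896764266787, 'D': array([-0.04866235,  0.        ,  0.        ,  0.        ,  0.        ]), 'camera_from_world': array([[ 9.99998320e-01, -1.62984301e-03, -8.38231036e-04,
        -4.47128723e+02],
       [ 1.37947145e-03,  9.70460347e-01, -2.41256735e-01,
        -2.87677258e+02],
       [ 1.20668058e-03,  2.41255173e-01,  9.70460965e-01,
        -3.73649146e+02],
       [ 0.00000000e+00,  0.00000000e+00,  0.00000000e+00,
         1.00000000e+00]])}
w1 (588, 784, 3)
```

View pics/w1.png

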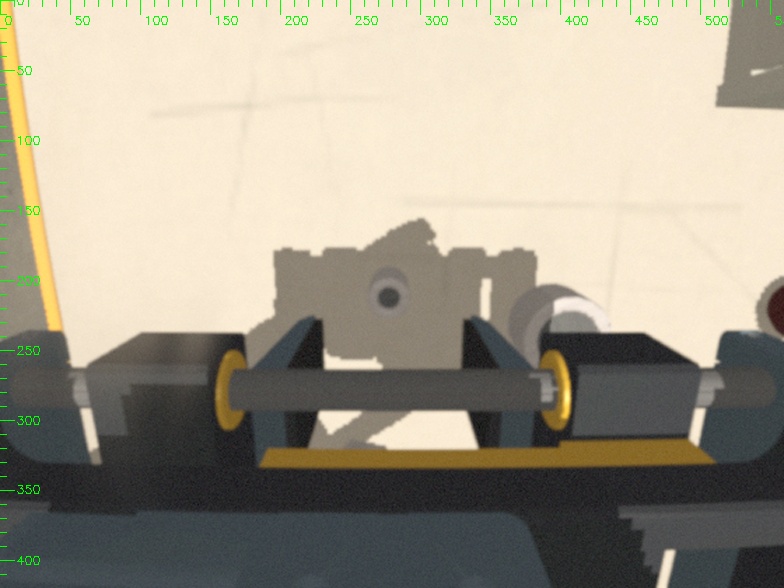

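The wrist view shows the small spacer's recess at crop (388,297), i.e. image (276.6,211.6), between the open fingers.

```bash
python3 -m jog '{"jaw":[56],"slide":[[0,0,0]],"spin":[0]}'; python3 - <<'E'
from h import *
m=env.camera_model("wrist");s=env.state();print(s["ee_pos"],m["camera_from_world"][:3,3],atz(m,[(276.6,211.6)],40))
E
```

```text
time_s: 2.45
ee_pos: [446.3, 304.6, 100.0]
ee_rot: [-180.0, -0.0, 90.0]
force: [0.5, -0.8, 0.3]
gripper_width: 56.2
gripper_force: 0.0
[446.26469674 304.62980305 100.04744447] [-445.49486997 -289.66611091 -374.67656561] [[442.19592402 308.93760624  40.        ]]
```

```bash
python3 - <<'E'
from h import *
for i in range(3):
    m=env.camera_model("wrist");p=env.state()["ee_pos"];g=cv2.GaussianBlur(env.grab_frame("wrist"),(3,3),0).min(2)
    r=g[195:232,258:298];b=(r<100).astype(np.uint8)
    n,l,st,c=cv2.connectedComponentsWithStats(b);
    print(p.round(1),r.min(),[(st[j,4],(c[j]+[258,195]).round(1),atz(m,[c[j]+[258,195]],40)[0].round(1)) for j in range(1,n) if st[j,4]>30])
E
```

```text
[446.3 304.6 100. ] 51 [(np.int32(1466), array([277.5, 213.1]), array([443. , 307.7,  40. ]))]
[446.  305.  100.3] 50 [(np.int32(1461), array([277.5, 213.1]), array([442.7, 308.1,  40. ]))]
[445.9 305.3 100.4] 49 [(np.int32(1467), array([277.5, 213.1]), array([442.6, 308.3,  40. ]))]
```

```bash
python3 - <<'E'
from h import *
for i in range(2):
    m=env.camera_model("wrist");p=env.state()["ee_pos"];g=cv2.GaussianBlur(env.grab_frame("wrist"),(3,3),0).min(2)
    r=g[195:232,258:298]
    for th in(60,66,72):
        n,l,st,c=cv2.connectedComponentsWithStats((r<th).astype(np.uint8))
        print(p.round(1),th,[(st[j,4],(c[j]+[258,195]).round(1),atz(m,[c[j]+[258,195]],40)[0].round(1)) for j in range(1,n) if st[j,4]>30])
E
```

```text
[445.9 305.4 100.4] 60 [(np.int32(121), array([280.7, 216.3]), array([445.2, 305.5,  40. ]))]
[445.9 305.4 100.4] 66 [(np.int32(145), array([280.6, 216.3]), array([445.2, 305.6,  40. ]))]
[445.9 305.4 100.4] 72 [(np.int32(164), array([280.7, 216.4]), array([445.3, 305.5,  40. ]))]
[445.9 305.4 100.4] 60 [(np.int32(120), array([280.6, 216.3]), array([445.2, 305.5,  40. ]))]
[445.9 305.4 100.4] 66 [(np.int32(147), array([280.6, 216.4]), array([445.2, 305.5,  40. ]))]
[445.9 305.4 100.4] 72 [(np.int32(168), array([280.7, 216.4]), array([445.3, 305.5,  40. ]))]
```

```bash
python3 -m jog '{"jaw":[50,50,50,50,50,50,22,22,22,22],"slide":[[0,0,0.7],[0,0,0.7],[0,0,0.7],[0,0,0.5],[0,0,0.33],[0,0,0],[0,0,0],[0,0,0],[0,0,0],[0,0,0]],"spin":[0,0,0,0,0,0,0,0,0,0]}' 30
```

```text
time_s: 3.7
ee_pos: [446.9, 304.7, 12.9]
ee_rot: [179.9, -0.0, 90.0]
force: [-0.5, 0.1, 2.6]
gripper_width: 23.9
gripper_force: 30.0
```

```bash
python3 -m jog '{"jaw":[22,22,22,22,22,22],"slide":[[0,0,-0.3],[0,0,-0.7],[0,0,-0.9],[0,0,-0.9],[0,0,-0.5],[0,0,0]],"spin":[0,0,0,0,0,0]}' 30
python3 - <<'E'
from h import *
crop(env.grab_frame("wrist"),150,140,420,330,2.9,"w2")
E
```

```text
time_s: 4.3
ee_pos: [448.1, 305.4, 114.1]
ee_rot: [179.7, -0.2, 90.0]
force: [-0.0, 1.4, -1.1]
gripper_width: 23.6
gripper_force: 30.0
w2 (551, 783, 3)
```

View pics/w2.png

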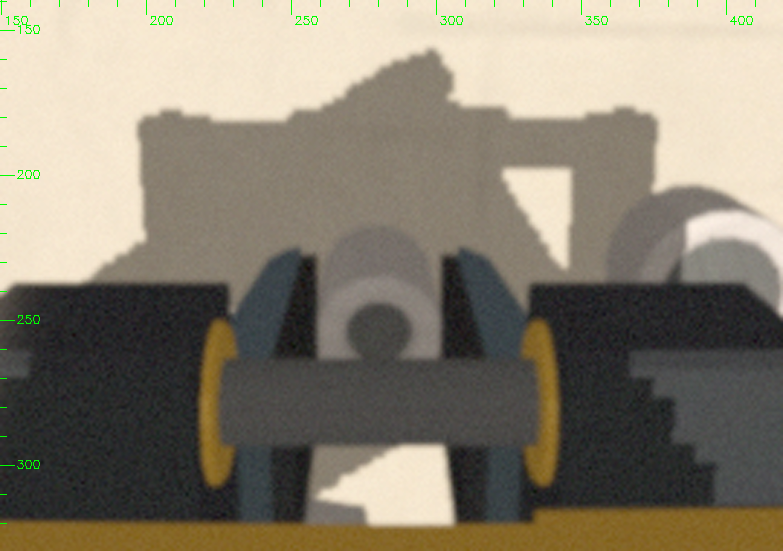

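The wrist view shows the small spacer upright, held evenly between the fingers (recess at image (281,254)), bench well below.

```bash
python3 -m jog '{"jaw":[22,22,22,22,22,22,22,22,22,22],"slide":[[-0.4,0.11,0],[-0.8,0.22,0],[-1,0.275,0],[-1,0.275,0],[-1,0.275,0],[-1,0.275,0],[-1,0.275,0],[-1,0.275,0],[-1,0.275,0],[-1,0.275,0]],"spin":[0,0,0,0,0,0,0,0,0,0]}'; python3 -m jog '{"jaw":[22,22,22,22,22,22,22,22,22,22],"slide":[[-1,0.275,0],[-1,0.275,0],[-1,0.275,0],[-1,0.275,0],[-1,0.275,0],[-1,0.275,0],[-1,0.275,0],[-1,0.275,0],[-0.8,0.22,0],[-0.4,0.11,0]],"spin":[0,0,0,0,0,0,0,0,0,0]}';python3 -m jog '{"jaw":[22,22,22,22],"slide":[[0,0,0],[0,0,0],[0,0,0],[0,0,0]],"spin":[0,0,0,0]}'
```

```text
time_s: 5.35
ee_pos: [521.3, 26.3, 109.7]
ee_rot: [-179.8, 0.0, 90.0]
force: [0.4, 0.0, -0.9]
gripper_width: 23.4
gripper_force: 30.0
time_s: 6.35
ee_pos: [597.2, -250.0, 109.2]
ee_rot: [-179.8, -0.0, 89.9]
force: [-0.1, 0.4, -1.1]
gripper_width: 23.4
gripper_force: 30.0
time_s: 6.75
ee_pos: [598.1, -246.4, 111.2]
ee_rot: [-180.0, -0.0, 90.1]
force: [-0.0, -0.4, -0.4]
gripper_width: 24.0
gripper_force: 30.0
```

```bash
python3 -m jog '{"jaw":[22,22,22,22,22,22,22,22,22],"slide":[[-0.25,0.07,0.2],[-0.237,0.07,0.6],[0,0,0.7],[0,0,0.7],[0,0,0.5],[0,0,0.3],[0,0,0.1],[0,0,0],[0,0,0]],"spin":[0,0,0,0,0,0,0,0,0]}'
```

```text
time_s: 7.65
ee_pos: [603.2, -262.5, 19.0]
ee_rot: [179.9, 0.0, 90.0]
force: [-0.2, 0.0, -1.1]
gripper_width: 23.7
gripper_force: 30.0
```

```bash
python3 -m jog '{"jaw":[22,22,22],"slide":[[0,0,0.05],[0,0,0.02],[0,0,0]],"spin":[0,0,0]}'; python3 -m jog '{"jaw":[50,50,50,50],"slide":[[0,0,0],[0,0,0],[0,0,0],[0,0,0]],"spin":[0,0,0,0]}'
```

```text
time_s: 7.95
ee_pos: [603.0, -262.4, 16.9]
ee_rot: [179.9, 0.0, 90.0]
force: [-0.8, -0.5, 1.8]
gripper_width: 24.1
gripper_force: 30.0
time_s: 8.35
ee_pos: [602.4, -262.1, 15.8]
ee_rot: [-180.0, -0.0, 90.0]
force: [0.3, -0.1, -0.6]
gripper_width: 49.7
gripper_force: 0.0
```

```bash
python3 -m jog '{"jaw":[50,50,62,62,62,62,62,62,62,62],"slide":[[0,0,-0.6],[0,0,-0.9],[0,0,-0.9],[0,0,-0.8],[0.4,-0.04,0],[0.8,-0.09,0],[1,-0.108,0],[1,-0.108,0],[1,-0.108,0],[1,-0.108,0]],"spin":[0,0,0,0,0,0,0,0,0,0]}'; python3 -m jog '{"jaw":[62,62,62,62,62,62,62,62,62,62],"slide":[[1,-0.108,0],[1,-0.108,0],[1,-0.108,0],[1,-0.108,0],[1,-0.108,0],[1,-0.108,0],[1,-0.108,0],[0.8,-0.09,0],[0.6,-0.06,0],[0.58,-0.06,0]],"spin":[0,0,0,0,0,0,0,0,0,0]}';python3 -m jog '{"jaw":[62,62,62,62],"slide":[[0,0,0],[0,0,0],[0,0,0],[0,0,0]],"spin":[0,0,0,0]}'
cat > loc.py <<'E'
from h import *
import sys
x,y=map(float,sys.argv[1:3])
m=env.camera_model("wrist");p=env.state()["ee_pos"];g=cv2.GaussianBlur(env.grab_frame("wrist"),(3,3),0).min(2)
h=m["camera_from_world"]@[x,y,40,1];u0=int(m["cx"]-m["fx"]*h[0]/h[2]);v0=int(m["cy"]+m["fy"]*h[1]/h[2])
for th in(60,68,76):
    n,l,st,c=cv2.connectedComponentsWithStats((g<th).astype(np.uint8))
    j=l[v0,u0]
    print(p.round(1),(u0,v0),th,st[j,4] if j else None,atz(m,[c[j]],40)[0].round(1))
E
python3 loc.py 556.8 163.3
```

```text
time_s: 9.35
ee_pos: [584.3, -104.2, 110.6]
ee_rot: [-179.9, -0.1, 90.0]
force: [0.2, 0.2, 1.0]
gripper_width: 61.9
gripper_force: 0.0
time_s: 10.35
ee_pos: [555.3, 164.6, 110.8]
ee_rot: [-179.9, 0.0, 90.0]
force: [-0.2, -0.5, 0.1]
gripper_width: 61.3
gripper_force: 0.0
time_s: 10.75
ee_pos: [556.8, 162.3, 112.0]
ee_rot: [-180.0, 0.0, 89.9]
force: [-0.6, -0.3, 0.6]
gripper_width: 62.0
gripper_force: 0.0
[556.8 162.3 112. ] (281, 212) 60 334 [555.6 164.7  40. ]
[556.8 162.3 112. ] (281, 212) 68 386 [555.7 164.7  40. ]
[556.8 162.3 112. ] (281, 212) 76 428 [555.6 164.6  40. ]
```

```bash
python3 -m jog '{"jaw":[62,62,62,62,62,62,32,32,32,32],"slide":[[0.05,-0.02,0.7],[0,0,0.9],[0,0,0.8],[0,0,0.6],[0,0,0.32],[0,0,0],[0,0,0],[0,0,0],[0,0,0],[0,0,0]],"spin":[0,0,0,0,0,0,0,0,0,0]}' 35;python3 -m jog '{"jaw":[32,32,32,32,32,32],"slide":[[0,0,0],[0,0,-0.6],[0,0,-0.9],[0,0,-0.9],[0,0,-0.7],[0,0,-0.2]],"spin":[0,0,0,0,0,0]}'
```

```text
time_s: 11.8
ee_pos: [556.7, 164.9, 13.2]
ee_rot: [179.9, -0.0, 90.0]
force: [0.2, 0.6, 2.4]
gripper_width: 33.5
gripper_force: 35.1
time_s: 12.4
ee_pos: [557.2, 165.1, 113.6]
ee_rot: [179.8, -0.1, 90.0]
force: [-0.4, 0.5, -1.7]
gripper_width: 33.7
gripper_force: 35.0
```

```bash
python3 -m jog '{"jaw":[32,32,32,32,32,32,32,32,32,32],"slide":[[-0.4,0.09,0],[-0.8,0.18,0],[-1,0.22,0],[-1,0.22,0],[-1,0.22,0],[-1,0.22,0],[-1,0.22,0],[-1,0.22,0],[-0.7,0.15,0],[-0.4,0.09,0]],"spin":[0,0,0,0,0,0,0,0,0,0]}'; python3 -m jog '{"jaw":[32,32,32,32],"slide":[[0,0,0],[0,0,0],[0,0,0],[0,0,0]],"spin":[0,0,0,0]}'
```

```text
time_s: 13.4
ee_pos: [609.9, -86.7, 109.3]
ee_rot: [-179.8, 0.0, 89.9]
force: [0.2, -0.2, -2.3]
gripper_width: 33.3
gripper_force: 35.0
time_s: 13.8
ee_pos: [610.7, -83.2, 111.4]
ee_rot: [-180.0, -0.0, 90.1]
force: [-0.0, 0.1, -1.1]
gripper_width: 33.5
gripper_force: 35.0
```

```bash
python3 -m jog '{"jaw":[32,32,32,32,32,32,32,32,32,32],"slide":[[-0.06,0.02,0.5],[0,0,0.7],[0,0,0.7],[0,0,0.6],[0,0,0.4],[0,0,0.2],[0,0,0],[0,0,0],[0,0,0.03],[0,0,0]],"spin":[0,0,0,0,0,0,0,0,0,0]}'
```

```text
time_s: 14.8
ee_pos: [611.9, -86.1, 18.0]
ee_rot: [179.9, 0.0, 90.0]
force: [-0.6, 0.3, -2.4]
gripper_width: 33.4
gripper_force: 35.0
```

```bash
python3 -m jog '{"jaw":[32,32],"slide":[[0,0,0.02],[0,0,0]],"spin":[0,0]}'
```

```text
time_s: 15.0
ee_pos: [611.8, -86.2, 17.3]
ee_rot: [180.0, 0.0, 90.0]
force: [0.0, -0.2, -0.8]
gripper_width: 33.5
gripper_force: 35.0
```

```bash
python3 -m jog '{"jaw":[58,58,58,58,58,58,72,72,72],"slide":[[0,0,0],[0,0,0],[0,0,0],[0,0,0],[0,0,-0.5],[0,0,-0.9],[0,0,-0.9],[0,0,-0.8],[0,0,-0.1]],"spin":[0,0,0,0,0,0,0,0,0]}'; python3 -m jog '{"jaw":[72,72,72,72,72,72,72,72,72],"slide":[[0.31,-0.4,0],[0.54,-0.7,0],[0.617,-0.8,0],[0.617,-0.8,0],[0.617,-0.8,0],[0.617,-0.8,0],[0.46,-0.6,0],[0.31,-0.4,0],[0.24,-0.317,0]],"spin":[0,0,0,0,0,0,0,0,0]}';python3 -m jog '{"jaw":[72,72,72,72],"slide":[[0,0,0],[0,0,0],[0,0,0],[0,0,0]],"spin":[0,0,0,0]}'; python3 loc.py 443.1 44
```

```text
time_s: 15.9
ee_pos: [613.8, -86.4, 116.3]
ee_rot: [179.6, 0.1, 90.0]
force: [-0.5, -0.2, -0.3]
gripper_width: 72.1
gripper_force: 0.0
time_s: 16.8
ee_pos: [442.1, 44.3, 112.5]
ee_rot: [-180.0, 0.0, 90.0]
force: [0.4, -0.5, -0.9]
gripper_width: 72.2
gripper_force: 0.0
time_s: 17.2
ee_pos: [443.8, 43.4, 112.9]
ee_rot: [180.0, 0.0, 90.0]
force: [0.0, 0.3, -0.6]
gripper_width: 71.9
gripper_force: 0.0
[443.8  43.4 112.9] (280, 212) 60 675 [441.7  45.   40. ]
[443.8  43.4 112.9] (280, 212) 68 752 [441.7  44.9  40. ]
[443.8  43.4 112.9] (280, 212) 76 818 [441.7  45.   40. ]
```

```bash
python3 -m jog '{"jaw":[72,72,72,72,72,72,41,41,41,41],"slide":[[0.035,-0.045,0.7],[0,0,0.9],[0,0,0.8],[0,0,0.6],[0,0,0.34],[0,0,0],[0,0,0],[0,0,0],[0,0,0],[0,0,0]],"spin":[0,0,0,0,0,0,0,0,0,0]}' 40;python3 -m jog '{"jaw":[41,41,41,41,41,41],"slide":[[0,0,0],[0,0,-0.6],[0,0,-0.9],[0,0,-0.9],[0,0,-0.7],[0,0,-0.2]],"spin":[0,0,0,0,0,0]}'
```

```text
time_s: 18.25
ee_pos: [442.6, 44.9, 13.4]
ee_rot: [179.9, -0.0, 90.0]
force: [0.9, 1.1, 1.2]
gripper_width: 43.4
gripper_force: 40.1
time_s: 18.85
ee_pos: [442.6, 44.9, 113.4]
ee_rot: [179.8, -0.0, 90.0]
force: [0.1, 0.4, -2.9]
gripper_width: 43.3
gripper_force: 40.0
```

```bash
python3 -m jog '{"jaw":[41,41,41,41,41,41,41,41,41,41],"slide":[[-0.4,0.02,0],[-0.8,0.035,0],[-1,0.045,0],[-1,0.045,0],[-1,0.045,0],[-1,0.045,0],[-1,0.045,0],[-1,0.045,0],[-1,0.045,0],[-1,0.045,0]],"spin":[0,0,0,0,0,0,0,0,0,0]}'; python3 -m jog '{"jaw":[41,41,41,41,41,41],"slide":[[-0.7,0.03,0],[-0.4,0.02,0],[0,0,0],[0,0,0],[0,0,0],[0,0,0]],"spin":[0,0,0,0,0,0]}'
```

```text
time_s: 19.85
ee_pos: [452.3, -232.6, 109.6]
ee_rot: [-179.8, -0.1, 90.0]
force: [0.6, -0.3, -2.8]
gripper_width: 43.2
gripper_force: 40.0
time_s: 20.45
ee_pos: [455.5, -263.2, 111.7]
ee_rot: [-180.0, -0.0, 90.1]
force: [0.4, 0.0, -2.5]
gripper_width: 42.9
gripper_force: 40.0
```

```bash
python3 -m jog '{"jaw":[41,41,41,41,41,41,41,41,41,41],"slide":[[-0.04,0.02,0.5],[0,0,0.7],[0,0,0.7],[0,0,0.6],[0,0,0.4],[0,0,0.2],[0,0,0],[0,0,0],[0,0,0.05],[0,0,0]],"spin":[0,0,0,0,0,0,0,0,0,0]}'
```

```text
time_s: 21.45
ee_pos: [456.5, -265.5, 17.6]
ee_rot: [180.0, 0.0, 90.0]
force: [-0.4, 0.7, -2.6]
gripper_width: 43.3
gripper_force: 40.0
```

```bash
python3 -m jog '{"jaw":[41,68,68,68,68,68,68,80,80,80],"slide":[[0,0,0.015],[0,0,0],[0,0,0],[0,0,0],[0,0,0],[0,0,-0.5],[0,0,-0.9],[0,0,-0.9],[0,0,-0.8],[0,0,-0.1]],"spin":[0,0,0,0,0,0,0,0,0,0]}'; python3 -m jog '{"jaw":[80,80,80,80,80,80,80,80,80,80],"slide":[[0.4,0.07,0],[0.8,0.147,0],[1,0.183,0],[1,0.183,0],[1,0.183,0],[1,0.183,0],[1,0.183,0],[1,0.183,0],[1,0.183,0],[1,0.183,0]],"spin":[0,0,0,0,0,0,0,0,0,0]}'; python3 -m jog '{"jaw":[80,80,80,80,80,80,80,80,80,80],"slide":[[1,0.183,0],[1,0.183,0],[1,0.183,0],[1,0.183,0],[1,0.183,0],[1,0.183,0],[1,0.183,0],[0.9,0.165,0],[0.6,0.11,0],[0.4,0.073,0]],"spin":[0,0,0,0,0,0,0,0,0,0]}';python3 -m jog '{"jaw":[80,80,80,80],"slide":[[0,0,0],[0,0,0],[0,0,0],[0,0,0]],"spin":[0,0,0,0]}'; python3 loc.py 556.4 278
```

```text
time_s: 22.45
ee_pos: [458.1, -266.5, 115.7]
ee_rot: [179.7, 0.2, 90.0]
force: [-0.1, 0.2, -0.1]
gripper_width: 79.9
gripper_force: 0.0
time_s: 23.45
ee_pos: [505.2, 12.7, 110.9]
ee_rot: [-179.8, -0.0, 90.0]
force: [0.6, -0.1, 0.2]
gripper_width: 79.9
gripper_force: 0.0
time_s: 24.45
ee_pos: [554.6, 278.9, 111.2]
ee_rot: [-179.9, 0.1, 90.1]
force: [-0.2, -0.5, -0.7]
gripper_width: 80.1
gripper_force: 0.0
time_s: 24.85
ee_pos: [555.6, 276.6, 113.0]
ee_rot: [-180.0, 0.0, 89.9]
force: [-0.1, -0.1, 0.9]
gripper_width: 80.3
gripper_force: 0.0
[555.6 276.6 113. ] (282, 211) 60 1222 [554.6 279.1  40. ]
[555.6 276.6 113. ] (282, 211) 68 1321 [554.6 279.1  40. ]
[555.6 276.6 113. ] (282, 211) 76 1407 [554.6 279.1  40. ]
```

```bash
python3 -m jog '{"jaw":[80,80,80,80,80,80,51,51,51,51],"slide":[[0.06,0,0.7],[0,0,0.9],[0,0,0.8],[0,0,0.6],[0,0,0.35],[0,0,0],[0,0,0],[0,0,0],[0,0,0],[0,0,0]],"spin":[0,0,0,0,0,0,0,0,0,0]}' 45;python3 -m jog '{"jaw":[51,51,51,51,51,51],"slide":[[0,0,0],[0,0,-0.6],[0,0,-0.9],[0,0,-0.9],[0,0,-0.7],[0,0,-0.2]],"spin":[0,0,0,0,0,0]}'
```

```text
time_s: 25.9
ee_pos: [555.9, 279.7, 13.3]
ee_rot: [179.9, -0.0, 90.0]
force: [-0.3, 0.1, 1.8]
gripper_width: 53.5
gripper_force: 45.0
time_s: 26.5
ee_pos: [556.6, 279.9, 113.2]
ee_rot: [179.8, -0.1, 90.0]
force: [-0.1, 0.2, -3.9]
gripper_width: 53.3
gripper_force: 45.0
```

```bash
python3 -m jog '{"jaw":[51,51,51,51,51,51,51,51,51,51],"slide":[[-0.4,-0.105,0],[-0.8,-0.21,0],[-1,-0.264,0],[-1,-0.264,0],[-1,-0.264,0],[-1,-0.264,0],[-1,-0.264,0],[-1,-0.264,0],[-1,-0.264,0],[-1,-0.264,0]],"spin":[0,0,0,0,0,0,0,0,0,0]}'; python3 -m jog '{"jaw":[51,51,51,51,51,51,51,51],"slide":[[-1,-0.264,0],[-1,-0.264,0],[-0.6,-0.158,0],[-0.36,-0.094,0],[0,0,0],[0,0,0],[0,0,0],[0,0,0]],"spin":[0,0,0,0,0,0,0,0]}'
```

```text
time_s: 27.5
ee_pos: [480.1, 1.7, 109.4]
ee_rot: [-179.8, 0.0, 90.0]
force: [0.2, -0.1, -3.5]
gripper_width: 53.2
gripper_force: 45.0
time_s: 28.3
ee_pos: [459.5, -84.6, 111.2]
ee_rot: [-180.0, -0.0, 90.1]
force: [-0.0, 0.1, -2.1]
gripper_width: 53.4
gripper_force: 45.0
```

```bash
python3 - <<'E'
from h import *
crop(env.grab_frame("scene"),160,100,420,290,3,"s2")
E
```

```text
s2 (570, 780, 3)
```

View pics/s2.png

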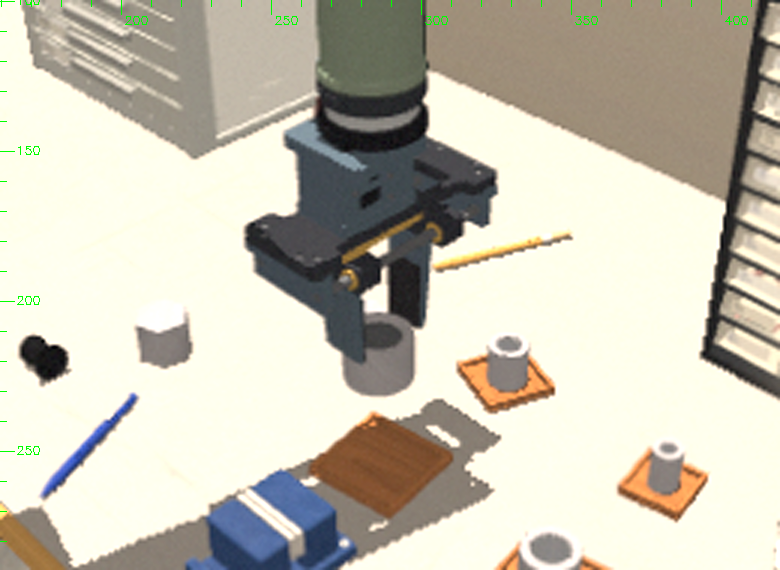

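The scene picture shows the largest spacer held upright over its tray (tray centre near image (287,254)). The small, medium and large spacers stand in theirs, and the vise is low enough to clear the gripper body.

```bash
python3 -m jog '{"jaw":[51,51,51,51,51,51,51,51,51,51],"slide":[[-0.04,0,0.5],[0,0,0.7],[0,0,0.7],[0,0,0.6],[0,0,0.4],[0,0,0.2],[0,0,0],[0,0,0],[0,0,0.03],[0,0,0]],"spin":[0,0,0,0,0,0,0,0,0,0]}'
```

```text
time_s: 29.35
ee_pos: [459.7, -86.6, 17.8]
ee_rot: [179.9, 0.0, 90.0]
force: [-1.0, -0.3, -4.0]
gripper_width: 53.5
gripper_force: 45.0
```

Contact is due at about 17.3, so I'll nudge down, release, rise, back off to the left and take a last look.

```bash
python3 -m jog '{"jaw":[51,51,76,76,76,76,76,76,76,76],"slide":[[0,0,0.02],[0,0,0],[0,0,0],[0,0,0],[0,0,0],[0,0,-0.5],[0,0,-0.9],[0,0,-0.9],[0,0,-0.9],[0,0,-0.5]],"spin":[0,0,0,0,0,0,0,0,0,0]}'; python3 -m jog '{"jaw":[76,76,76,76,76,76,76,76,76,76],"slide":[[0.4,0,-0.4],[0.8,0,-0.4],[1,0,-0.2],[1,0,0],[1,0,0],[1,0,0],[1,0,0],[1,0,0],[1,0,0],[1,0,0]],"spin":[0,0,0,0,0,0,0,0,0,0]}'; python3 -m jog '{"jaw":[76,76,76,76,76,76,76],"slide":[[1,0,0],[1,0,0],[0.8,0,0],[0.4,0,0],[0,0,0],[0,0,0],[0,0,0]],"spin":[0,0,0,0,0,0,0]}'
python3 - <<'E'
from h import *
crop(env.grab_frame("top"),124,138,434,278,2.55,"t3")
crop(env.grab_frame("scene"),180,180,420,320,3.3,"s3")
E
```

```text
time_s: 30.35
ee_pos: [460.5, -86.8, 130.1]
ee_rot: [179.8, 0.0, 90.0]
force: [0.0, 0.4, 0.2]
gripper_width: 76.4
gripper_force: 0.0
time_s: 31.35
ee_pos: [458.4, 191.3, 157.4]
ee_rot: [-179.9, 0.0, 90.0]
force: [0.7, 0.6, 0.5]
gripper_width: 76.1
gripper_force: 0.0
time_s: 32.05
ee_pos: [459.2, 284.4, 157.8]
ee_rot: [-180.0, 0.0, 89.9]
force: [0.3, -0.3, -0.3]
gripper_width: 75.8
gripper_force: 0.0
t3 (357, 790, 3)
s3 (462, 792, 3)
```

View pics/t3.png

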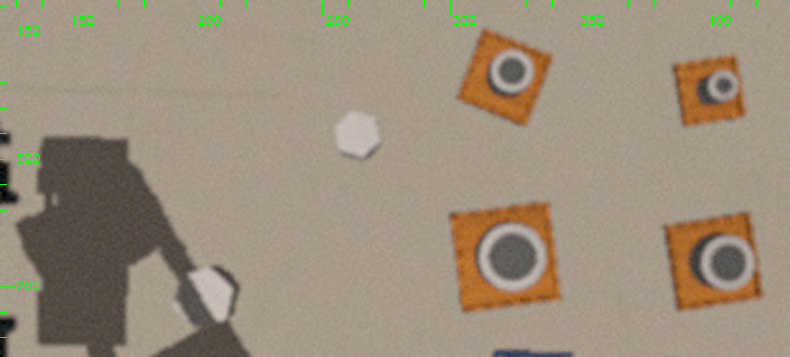

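View pics/s3.png

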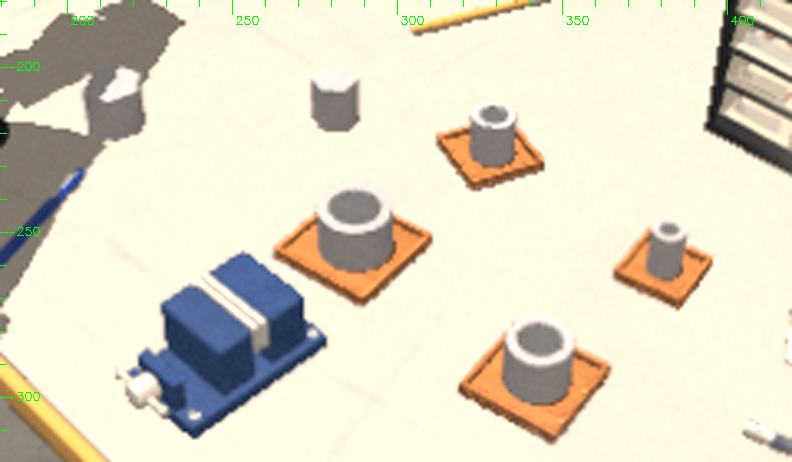

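The top and scene pictures show each round spacer standing in its own tray with floor visible around it. In the top picture they are at image (407,171), (324,165), (409,240) and (324,238). Both hexes are where they stood.

```bash
python3 -c "
from workcell import env
print(env.job_done())"
```

```text
the job is handed in; nothing more can be done
None
```

All four round spacers stand upright in their matching trays, placed from smallest to largest. The last pictures show both hexagonal spacers where they were, and I handed the job in at about 32 s of the 93 s allowed.

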